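Focus the inspection lens and present the bearing ball

TASK

On the inspection stand, turn the bar knob until the pointer on the lens carriage lines up with the pointed index block on the scale bar, and leave it there. Then pick up the ball tray by its gripping block without letting the loose bearing ball leave its pocket, tipping the tray strongly or knocking the other loose things about, and hold the tray level and still with the ball straight above the round target disc at the height of the lens's axis, touching nothing but the gripper. Finish while still holding it there: do not put it down.

Things in the scene. Friction and masses are not known exactly. Their poses are not given: they have to be found in the camera images.
- stand: fixed optical inspection stand, placed and turned anew each time. Origin on the bench surface under the target disc's centre, z up, y along the optical axis from lens to backlight. Dark base plate x -65..75, y -330..130 mm, top at z 12. Backlight panel 90 mm wide (x) at y 94..116, up to z 150. Knob gearbox at x -95, y -170
- lens_front (a point): centre of the lens barrel's front end; axes as the stand's. Barrel 40 mm diameter, along the stand's y, axis 110 mm above the bench; it and the camera behind reach back 140 mm from here (to -y), no part higher than 132 mm. Rides on the carriage; at the stand's y -140 mm when the carriage reads 0
- focus (a point): the point on the lens's axis straight above the target disc (a 40 mm bright flat metal disc on the base plate, its top at z 15 mm), 110 mm above the bench: where the ball's centre is to be held. Axes as the stand's
- knob (a joint): angle of the focus knob, rad, 0 to 4.0, growing counterclockwise seen from above; each rad moves the lens carriage 15 mm along the stand's +y (towards the target). It needs about 0.1 N m and stays where it is left
- knob_grip (a point): on the knob's vertical axis, 107 mm above the bench, at the height to grip. The knob's grip is an upright black bar 46 mm long (along this point's x), 12 mm thick (along y), 30 mm high, its top 12 mm above this point, its lower end on a 50 mm disc 18 mm below this point; the point turns with the knob
- head (a joint): travel of the lens carriage along the stand's +y, m, 0 to 0.06; geared to the knob, always 0.015 x the knob's angle
- pointer_tip (a point): tip of the pointed steel pointer that sticks out of the carriage towards the stand's +x, 46 mm above the bench; axes as the stand's; moves with the carriage along the stand's y
- index_tip (a point): tip of the fixed steel index block on the black scale bar, pointing to the stand's -x at the pointer, 46 mm above the bench; axes as the stand's. Aligned when pointer_tip has the same y as this in the stand's frame; they pass each other with a gap of about 3 mm
- tray: loose aluminium ball tray, 0.18 to 0.36 kg. Plate 170 mm long (x -85..85), 60 mm wide (y), 8 mm thick; origin under its centre, z up. Upright gripping block 40 mm long (x), 22 mm wide (y), centred at x -40, y 0, from the plate's top at z 8 to z 58 mm, to be gripped across its 22 mm (along y)
- pocket (a point): where the ball's centre is when centred in the pocket: tray x 45, y 0, z 16.5 mm. Round pocket 28 mm across and 4 mm deep; the ball can roll about 5 mm any way in it and rolls out if the tray is tipped beyond about 45 degrees or jerked
- ball_center (a point): centre of the loose steel bearing ball, 25 mm diameter, 64 g, in the tray's pocket
- bearing_ring: loose plain steel bearing ring lying flat, 62 mm outside, 40 mm bore, 16 mm high; origin under its centre
- slug: loose upright steel bar offcut, 40 mm diameter, 45 mm high; bystander; origin under its centre
- block: loose dark steel block 50 x 35 x 30 mm; bystander; origin under its centre
- ball: the same ball as a body; its axes turn as it rolls
Things that resemble listed ones, but are neither listed nor needed, are in the scene too. What is shaped like the tray but purple is not meant.

How it is judged:
By the outcome, as a careful person would: the job done as asked, in the order asked, and still so for the second after the job is handed in, while the arm keeps its last pose, push and grip.
It also fails if it takes over 64 s, if anything falls off the work surface, if the arm or the gripper's body presses on something with over 40 N, if the wrist force passes 120 N, or if a joint passes its speed limit or range.

ROBOT

A 6-joint arm with a two-finger parallel gripper is mounted at the origin on the work surface. World frame = base frame: x ahead of the robot, y to its left, z up, the work surface at z = 0. Lengths are in m, angles in rad, forces in N, time in s.
With the tool pointing down it reaches from about 0.3 to 0.875 m from the base axis. Payload 6.4 kg.
Tool frame: the origin (TCP) lies on the centre line of the jaws, within the pads' length; the fingertips stand 11 mm ahead of it and the grasp point (between the pads) lies 8 mm behind it (robot.nose_length is the distance from the TCP to the fingertips, in m); x points along the fingers, z is the direction in which the jaws open and shut, and the axes are right-handed (so a half turn about x gives the same grasp; the last joint's range is limited). The gripper opens to 88 mm and grips with 3 to 60 N. Pads are 18 mm wide; open, the fingers measure 123 mm over their backs; the gripper's body (75 mm by 187 mm) begins 45 mm behind the grasp point.
Start: joints at [-1.403, 0.181, 1.607, -0, 1.354, -0.206], TCP at [0.21, -0.535, 0.25] pointing down, gripper open.
Joint ranges: [-2.99, 2.99], [-0.89, 2.07], [0.3, 2.58], [-1.14, 4.28], [0, 2.63], [-3.12, 3.12]. Speed limits (rad/s): [2.57, 2.57, 3.01, 3.14, 3.14, 3.14].

INTERFACE

Orientations are given as a rotation vector (axis times angle).
In Python, from rig import robot, viewer, look_for gives the robot as it stands.
- The arm moves only by the shell command python3 -m jog 'ROWS' [OPENING]. ROWS is JSON, a list of rows, each an object of numbers: "x", "y", "z": the shift along the world's x, y, z in m; "roll": the turn about the world's z in rad. In form: [{"x": .., "y": .., "z": .., "roll": ..}, ...]. A call has 1 to 8 rows; each row is the pose to reach, as a shift and turn from the pose commanded when the call began; what a row does not reach only later rows make up. A row lasts 1/12 s, in which the tool goes at most 41.7 mm and 7.16 degrees, less where a joint would pass 70% of its speed; a pose out of reach is approached as far as the arm can. A call with a gripper value outside its range is refused whole. OPENING is the closure, from 0 (fully open) to 1 (shut), set as the call begins (- or left out, the last holds). The fingers move at their own pace and stop on an object; the grip force is fixed at half the most. Time passes only in rows, so rows that repeat a pose let the fingers close. It gives the time, the measured TCP pose, the force and the opening at its end, in the units of the state.
- robot.read_state(): the state, without advancing time (a new reading comes with each control period).
- viewer.capture(name): name is "scene" or "top"; returns a dict with "color" (420x560x3 uint8, red, green, blue), "vertical_fov" (degrees; the focal length in pixels is half the picture's height over the tangent of half this angle, whatever the lens; pixels are square), "cx", "cy" (the principal point, pixels), "R" (3x3) and "t" (3): a world point X has camera coordinates R X + t. Camera axes: x right, y down, z forward; pixel columns grow to the right and rows downward; lengths in m; the calibration is good to about 2 mm. A picture is of the moment at which its call begins. There is no depth.
- robot.hand_in(): hands the job in, once; it reports no verdict.
Trained networks look in the newest picture that a camera, given by its name, has taken for a name from the list of things; names that differ only in an ending like _2 or _b are one class to them, and where a whole thing is asked for, a point or a joint stands for the part that bears it (a point fixed in the world has none). Each returns a list of dicts, best first, with "score" (0 to 1); they miss things now and then, are a little off and sometimes report something else, mostly with a low value. They report only what shows in the picture. A call takes as long as a camera call. They do not tell look-alikes from the thing itself.
- look_for(camera, name): "location" ([x, y, z] in m, in world coordinates, good to about 4 mm: the middle of the surface that is visible of it).
The state is a dict: "time_s": time; "q": joint angles; "dq": joint speeds; "joint_efforts": joint torques, N m; "position": TCP position; "ee_rot": TCP orientation; "contact_force": force on the tool from outside, world axes, zero at the start; "ft_torque": the same for the moment, N m; "gripper_width": finger opening in m.
Only numpy, scipy, OpenCV 4.12 (cv2) and the standard library are available. Lean on these libraries where they do the work, as an engineer would, in place of code of your own. Each camera call takes 0.05 s, during which the arm holds its last target. There are 200 camera calls.

## Working session

There is one attempt and no reset: what is moved stays moved. The work goes in short steps, Python scripts to look and compute and a shell command to move; the robot and the scene stay as the last step left them, time stands still between calls to the robot, and variables do not carry over. Pictures are saved under pics/ and viewed, about 8 in all and at most 12, crops included, and the job is handed in when it is done.

```bash
mkdir -p pics; cat > h.py <<'E'
import numpy as np, cv2
from rig import robot, viewer, look_for
def cap(n):
    c=viewer.capture(n); H=c["color"].shape[0]
    f=H/2/np.tan(np.radians(c["vertical_fov"])/2)
    c["f"]=f; c["R"]=np.array(c["R"]); c["t"]=np.array(c["t"]); return c
def proj(c,X):
    p=c["R"]@np.array(X)+c["t"]; return np.array([c["cx"]+c["f"]*p[0]/p[2],c["cy"]+c["f"]*p[1]/p[2]])
def onz(c,u,v,z):
    d=c["R"].T@np.array([(u-c["cx"])/c["f"],(v-c["cy"])/c["f"],1]); o=-c["R"].T@c["t"]
    return o+d*(z-o[2])/d[2]
def save(c,n,box=None,k=1):
    im=c["color"][:,:,::-1]
    if box: im=im[box[1]:box[3],box[0]:box[2]]
    cv2.imwrite("pics/"+n+".png",cv2.resize(np.ascontiguousarray(im),None,fx=k,fy=k,interpolation=cv2.INTER_CUBIC))
E
python3 - <<'E'
from h import *
for n in ("top","scene"):
    c=cap(n); save(c,n+"1",k=1.42)
    print(n,c["f"],c["cx"],c["cy"],-c["R"].T@c["t"])
    for k in "stand lens_front knob_grip pointer_tip index_tip tray pocket ball_center bearing_ring slug block".split():
        print(k,[(round(d["score"],2),np.round(d["location"],3).tolist()) for d in look_for(n,k)[:3]])
print(robot.read_state())
E
```

```text
top 545.0722643917313 277.457497613776 205.78670250176174 [0.25258207 0.17894908 1.45960401]
stand [(0.87, [0.546, -0.135, 0.012]), (0.51, [0.433, 0.097, 0.044])]
lens_front [(0.88, [0.54, -0.219, 0.129])]
knob_grip [(0.7, [0.455, -0.171, 0.09]), (0.33, [0.51, 0.359, 0.026])]
pointer_tip [(0.64, [0.534, -0.221, 0.127])]
index_tip [(0.39, [0.62, -0.196, 0.05])]
tray [(0.76, [0.466, 0.34, 0.005]), (0.68, [0.256, 0.374, 0.008]), (0.56, [0.487, 0.583, 0.007])]
pocket [(0.89, [0.478, 0.584, 0.008]), (0.63, [0.47, 0.336, 0.009]), (0.55, [0.252, 0.378, 0.01])]
ball_center [(0.44, [0.512, 0.359, 0.024])]
bearing_ring [(0.77, [0.64, 0.232, 0.016])]
slug []
block [(0.85, [0.625, 0.327, 0.031])]
scene 390.2480938254501 275.7777272027777 209.7172078184522 [1.20038975 0.45231556 0.68482112]
stand [(0.64, [0.571, -0.124, 0.02]), (0.48, [0.478, 0.34, 0.012])]
lens_front [(0.71, [0.556, -0.213, 0.108])]
knob_grip [(0.66, [0.464, -0.165, 0.092])]
pointer_tip [(0.68, [0.561, -0.205, 0.109])]
index_tip []
tray [(0.95, [0.473, 0.339, 0.007]), (0.72, [0.272, 0.367, 0.01]), (0.6, [0.494, 0.575, 0.012])]
p
[... 276 characters left out ...]
8, 0.037])]
block []
{'time_s': 1.2, 'q': array([-1.40331021e+00,  1.80775399e-01,  1.60698168e+00,  3.91683616e-05,
        1.35379998e+00, -2.06293441e-01]), 'dq': array([-3.41357906e-04,  1.01137957e-03, -4.72544375e-05,  3.99665899e-04,
       -1.73191123e-03,  2.16999816e-04]), 'joint_efforts': array([ 2.15623641e-04, -4.33830893e+01, -3.42169690e+01,  7.03847897e-02,
        3.07888084e-02,  6.24329942e-06]), 'position': array([ 0.20998888, -0.53531357,  0.24973717]), 'ee_rot': array([ 0.92960598,  1.3631035 , -0.92960456]), 'contact_force': array([-0.23000095, -0.61025547, -0.90925296]), 'ft_torque': array([ 0.03428174,  0.01909502, -0.02652431]), 'gripper_width': 0.08816320853294254}
```

View pics/top1.png

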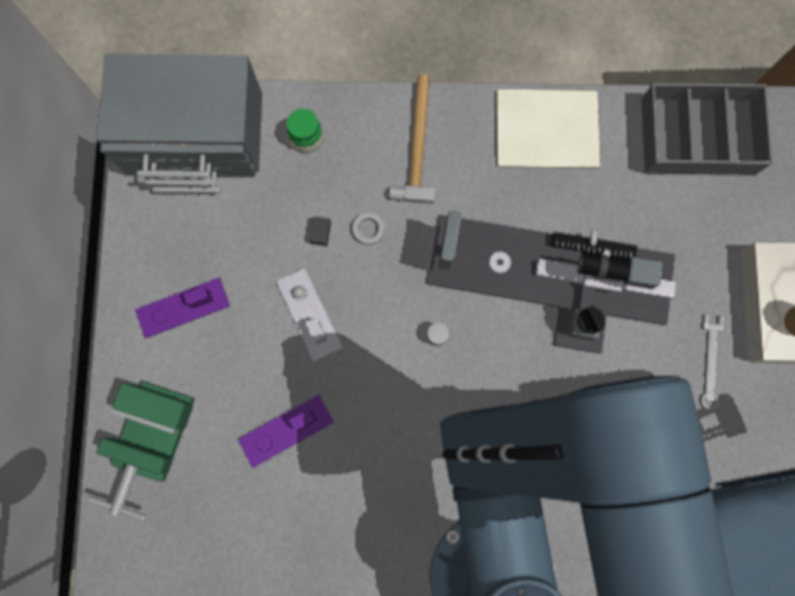

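View pics/scene1.png

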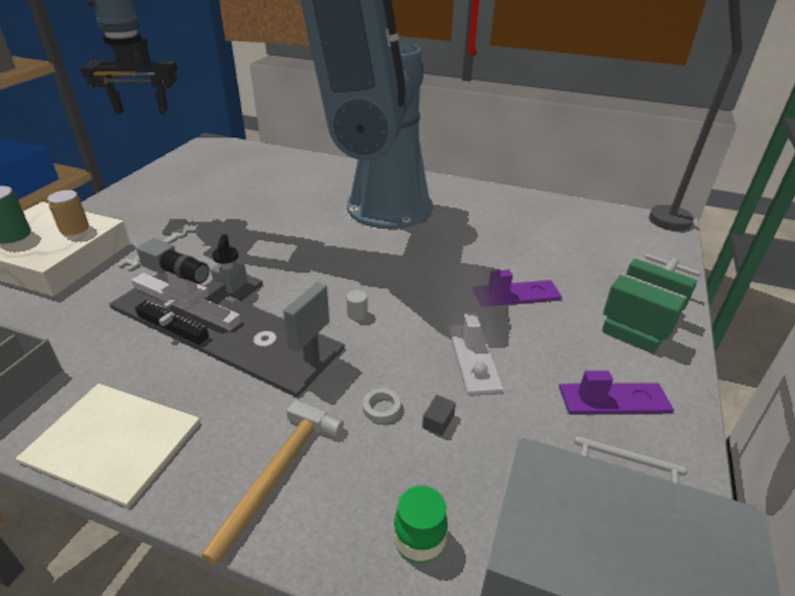

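The top view shows the stand at the right, with its disc at (500,262) and the knob at (592,320). The grey tray with the ball is at (310,315), the ball at (299,292) and the grip block at (316,328). The purple trays are decoys. Next I'll zoom in on the stand.

```bash
python3 - <<'E'
from h import *
c=cap("top"); save(c,"standcrop",(285,145,485,260),4)
t=onz(c,500/1.42,262/1.42,.015); print("disc",t)
for u,v in ((428,284),(675,252),(667,322)): print(onz(c,u/1.42,v/1.42,.012))
E
```

```text
disc [ 0.57365091 -0.02139579  0.015     ]
[0.52973013 0.11580797 0.012     ]
[ 0.59816069 -0.35792523  0.012     ]
[ 0.46231836 -0.33575614  0.012     ]
```

View pics/standcrop.png

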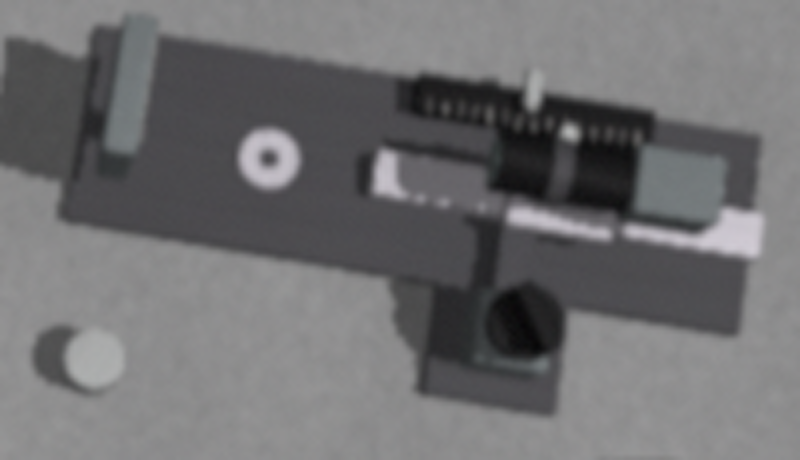

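The crop shows the disc at (269,158), the index block at (533,90), the pointer at about (571,130) and the knob at (525,320) with its bar running diagonally. Now I'll fit the stand pose, tray pose and knob angle.

```bash
python3 - <<'E'
from h import *
from scipy.spatial.transform import Rotation as Ro
c=cap("top")
C=lambda u,v,z: onz(c,285+(u+.5)/4-.5,145+(v+.5)/4-.5,z)[:2]
d=C(269,158,.015)
a=C(60,217,.012);b=C(738,335,.012);e=C(760,135,.012)
yv=(a-b)/np.linalg.norm(a-b); th=np.arctan2(-yv[0],yv[1]); print("len",np.linalg.norm(a-b),np.linalg.norm(e-b),"yaw deg",np.degrees(th))
R=np.array([[np.cos(th),-np.sin(th)],[np.sin(th),np.cos(th)]])
o=np.mean([d, a-R@[-.065,.13], b-R@[-.065,-.33], e-R@[.075,-.33]],0); print("origins",d,a-R@[-.065,.13],b-R@[-.065,-.33],e-R@[.075,-.33])
L=lambda p:R.T@(p-d)
print("knob pred",d+R@[-.095,-.17],"seen",C(525,320,.105),L(C(525,320,.105)))
print("bar dir world", np.degrees(np.arctan2(*(C(548,345,.119)-C(503,293,.119))[::-1])))
print("index",L(C(533,110,.046)),L(C(533,90,.046)),"pointer",L(C(571,130,.046)),"lens",L(C(492,165,.11)))
print("toolaxes",Ro.from_rotvec(robot.read_state()["ee_rot"]).as_matrix().round(2))
# tray from top1 corners (1.42)
print("ball",onz(c,299/1.42,292/1.42,.0245))
save(c,"traycrop",(180,175,260,265),6)
save(c,"knobcrop",(385,180,435,260),10) if 0 else None
s=cap("scene"); 
k=proj(s,[*(d+R@[-.095,-.17]),.107]); i=proj(s,[*(d+R@[.05,-.17]),.046]); print(k,i)
save(s,"scenecrop",(75,145,215,250),5.5)
E
```

```text
len 0.4607107480458791 0.13938608168275135 yaw deg -9.348497376752409
origins [ 0.57470355 -0.02076373] [ 0.57578728 -0.01818649] [ 0.57567183 -0.0188878 ] [ 0.57519172 -0.0180111 ]
knob pred [ 0.45335064 -0.17307417] seen [ 0.45257927 -0.16775144] [-0.09662574 -0.16487326]
bar dir world -140.21179640562596
index [ 0.05560479 -0.16520874] [ 0.06922044 -0.1634314 ] pointer [ 0.04645467 -0.19187999] lens [-0.00283586 -0.13023991]
toolaxes [[-0.    0.93  0.37]
 [-0.    0.37 -0.93]
 [-1.   -0.    0.  ]]
ball [0.50896503 0.35927818 0.0245    ]
[157.4368717 172.1619677] [121.76556799 217.35639538]
```

View pics/scenecrop.png

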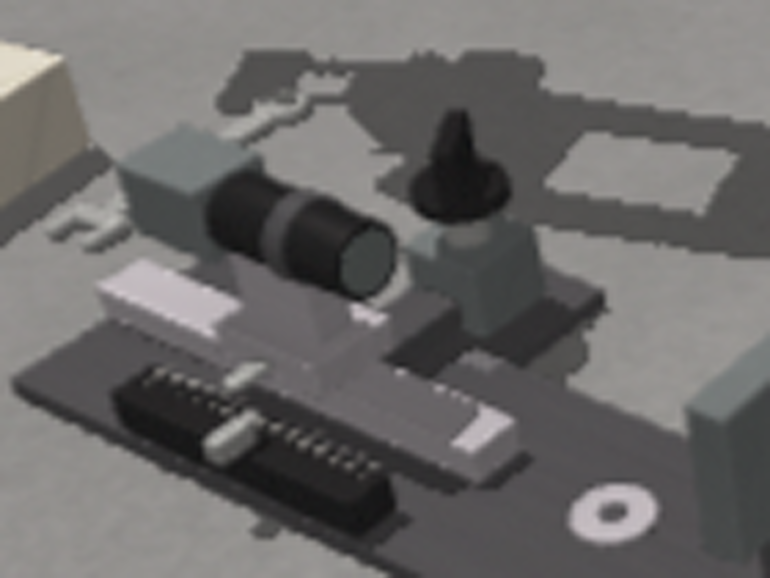

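View pics/traycrop.png

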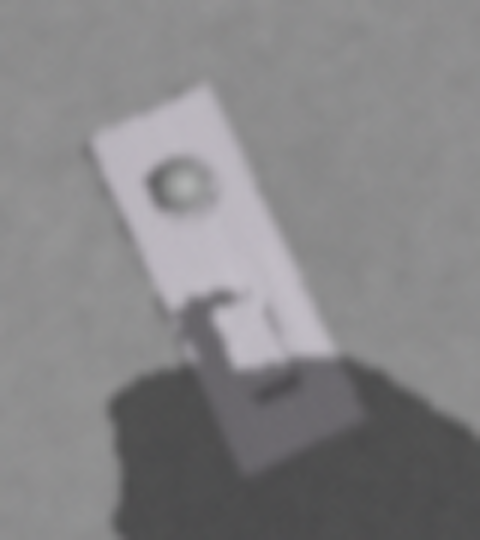

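In the scene crop the pointer is at about (245,375) and the index block's tip at about (260,415). The bar is seen end-on at (458,112), which confirms a bar direction of about 40° in world axes. I'll move above the knob.

```bash
python3 -m jog '[{"x":0.12,"y":0.18,"z":0,"roll":0.16},{"x":0.12,"y":0.18,"z":0,"roll":0.16},{"x":0.12,"y":0.18,"z":0,"roll":0.16},{"x":0.12,"y":0.18,"z":0,"roll":0.16},{"x":0.12,"y":0.18,"z":0,"roll":0.16},{"x":0.2435,"y":0.365,"z":0,"roll":0.321},{"x":0.2435,"y":0.365,"z":0,"roll":0.321},{"x":0.2435,"y":0.365,"z":0,"roll":0.321}]'; python3 -m jog '[{"x":0.1,"y":0.15,"z":0,"roll":0},{"x":0.1,"y":0.15,"z":0,"roll":0}]'; python3 - <<'E'
from h import *
s=cap("scene"); d=np.array([.5753,-.019]);th=np.radians(-9.35)
R=np.array([[np.cos(th),-np.sin(th)],[np.sin(th),np.cos(th)]])
for u,v in ((228,386),(258,416)): print(R.T@(onz(s,75+u/5.5-.4,145+v/5.5-.4,.046)[:2]-d))
print(robot.read_state()["position"],robot.read_state()["q"])
E
```

```text
time_s: 2.02
position: [0.3957, -0.2562, 0.25]
ee_rot: [0.682, 1.46, -0.683]
contact_force: [0.7, -0.7, 0.1]
gripper_width: 0.088
time_s: 2.18
position: [0.442, -0.1868, 0.2501]
ee_rot: [0.684, 1.459, -0.684]
contact_force: [1.2, -1.3, -0.7]
gripper_width: 0.0881
[ 0.04976903 -0.19288184]
[ 0.05843335 -0.16323317]
[ 0.44503288 -0.18068466  0.2501185 ] [-0.63635557 -0.03708198  1.83822399  0.00461621  1.33993373  0.23375503]
```

```bash
python3 -m jog '[{"x":0.008,"y":0.011,"z":-0.04,"roll":0},{"x":0.008,"y":0.011,"z":-0.08,"roll":0},{"x":0.008,"y":0.011,"z":-0.09,"roll":0},{"x":0.008,"y":0.011,"z":-0.09,"roll":0}]'; python3 - <<'E'
from h import *
from scipy.spatial.transform import Rotation as Ro
s=robot.read_state();z=Ro.from_rotvec(s["ee_rot"]).as_matrix()[:,2]
print(s["position"],np.degrees(np.arctan2(z[1],z[0])))
c=cap("top"); save(c,"top2",(380,190,460,250),9)
c=cap("scene"); save(c,"scene2",(130,140,190,195),10)
E
```

```text
time_s: 2.57
position: [0.4469, -0.1762, 0.1567]
ee_rot: [0.685, 1.468, -0.683]
contact_force: [-0.8, -0.4, 0.3]
gripper_width: 0.0878
[ 0.44694106 -0.17617502  0.15673133] -50.16565075248744
```

View pics/scene2.png

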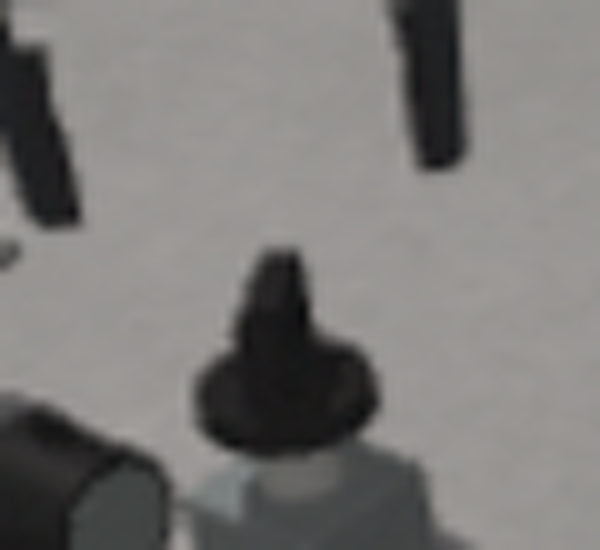

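The scene crop shows the open fingers, with tips at (60,225) and (440,170), on either side of the bar top at (282,255). I'll check the lateral offset numerically.

```bash
python3 - <<'E'
from h import *
s=cap("scene"); st=robot.read_state(); p=st["position"]
A=lambda u,v:((u+.5)/10-.5,(v+.5)/10-.5)
print("tool",p,"tipmid proj",proj(s,p-[0,0,.011]), "seen", 130+25-.45,140+19.7-.45)
for X in ([.4535,-.17,.119],[.453,-.173,.119]): print(proj(s,X))
print("bartop seen",130+28.2-.45,140+25.5-.45)
for ps in (50.2,): print(proj(s,np.array([.4535,-.17,.119])+.01*np.array([np.cos(np.radians(-50)),np.sin(np.radians(-50)),0])))
t=cap("top"); print(proj(t,[.4535,-.17,.119]),"seen top",285+525/4-.4,145+320/4-.4)
E
```

```text
tool [ 0.45005978 -0.17905966  0.1617141 ] tipmid proj [153.52096363 157.35866591] seen 154.55 159.25
[157.61649828 168.68495738]
[156.79250994 168.38075756]
bartop seen 157.75 165.05
[153.86948172 169.27110579]
[418.18256525 223.46341517] seen top 415.85 224.6
```

```bash
python3 -m jog '[{"x":0,"y":0,"z":0,"roll":0},{"x":0,"y":0,"z":0,"roll":0},{"x":0,"y":0,"z":0,"roll":0},{"x":0,"y":0,"z":0,"roll":0}]'; python3 -c "
from h import *
print(robot.read_state()['position'])"
```

```text
time_s: 3.1
position: [0.4494, -0.178, 0.1604]
ee_rot: [0.684, 1.459, -0.684]
contact_force: [-0.4, -0.1, 0.2]
gripper_width: 0.0879
[ 0.4493757  -0.17801177  0.16036061]
```

```bash
python3 -m jog '[{"x":0.005,"y":0.007,"z":-0.015,"roll":0},{"x":0.005,"y":0.007,"z":-0.035,"roll":0},{"x":0.005,"y":0.007,"z":-0.054,"roll":0},{"x":0.005,"y":0.007,"z":-0.054,"roll":0},{"x":0.005,"y":0.007,"z":-0.054,"roll":0},{"x":0.005,"y":0.007,"z":-0.054,"roll":0}]'; python3 -m jog '[{"x":0},{"x":0},{"x":0},{"x":0},{"x":0},{"x":0},{"x":0},{"x":0}]' 1
```

```text
time_s: 3.6
position: [0.4547, -0.171, 0.1066]
ee_rot: [0.684, 1.459, -0.684]
contact_force: [0.8, -1.4, -0.6]
gripper_width: 0.0883invalid input at $[0]: expected keys x, y, z, roll
```

```bash
python3 -m jog '[{"x":0,"y":0,"z":0,"roll":0},{"x":0,"y":0,"z":0,"roll":0},{"x":0,"y":0,"z":0,"roll":0},{"x":0,"y":0,"z":0,"roll":0},{"x":0,"y":0,"z":0,"roll":0},{"x":0,"y":0,"z":0,"roll":0},{"x":0,"y":0,"z":0,"roll":0},{"x":0,"y":0,"z":0,"roll":0}]' 1
```

```text
time_s: 4.27
position: [0.4542, -0.1706, 0.1057]
ee_rot: [0.684, 1.46, -0.684]
contact_force: [0.4, -0.2, 1.5]
gripper_width: 0.0369
```

```bash
python3 -m jog '[{"x":0,"y":0,"z":0,"roll":0},{"x":0,"y":0,"z":0,"roll":0},{"x":0,"y":0,"z":0,"roll":0},{"x":0,"y":0,"z":0,"roll":0},{"x":0,"y":0,"z":0,"roll":0},{"x":0,"y":0,"z":0,"roll":0},{"x":0,"y":0,"z":0,"roll":0},{"x":0,"y":0,"z":0,"roll":0}]'
```

```text
time_s: 4.93
position: [0.4563, -0.1724, 0.1064]
ee_rot: [0.683, 1.454, -0.685]
contact_force: [6.4, -6.1, -6.4]
gripper_width: 0.0118
```

```bash
python3 -m jog '[{"x":0.002,"y":-0.002,"z":0,"roll":0},{"x":0.002,"y":-0.002,"z":0,"roll":0.1},{"x":0.002,"y":-0.002,"z":0,"roll":0.22},{"x":0.002,"y":-0.002,"z":0,"roll":0.34},{"x":0.002,"y":-0.002,"z":0,"roll":0.46},{"x":0.002,"y":-0.002,"z":0,"roll":0.58},{"x":0.002,"y":-0.002,"z":0,"roll":0.7},{"x":0.002,"y":-0.002,"z":0,"roll":0.7}]'; python3 -m jog '[{"x":0,"y":0,"z":0,"roll":0.1},{"x":0,"y":0,"z":0,"roll":0.2},{"x":0,"y":0,"z":0,"roll":0.3},{"x":0,"y":0,"z":0,"roll":0.4},{"x":0,"y":0,"z":0,"roll":0.5},{"x":0,"y":0,"z":0,"roll":0.6},{"x":0,"y":0,"z":0,"roll":0.6},{"x":0,"y":0,"z":0,"roll":0.6}]'
```

```text
time_s: 5.6
position: [0.4553, -0.172, 0.1063]
ee_rot: [0.134, 1.569, -0.132]
contact_force: [-6.4, 4.4, 12.5]
gripper_width: 0.0114
time_s: 6.27
position: [0.4543, -0.1722, 0.1063]
ee_rot: [-0.332, 1.549, 0.336]
contact_force: [-11.3, 2.5, 14.4]
gripper_width: 0.0117
```

```bash
python3 -m jog '[{"x":-0.003,"y":0.0005,"z":0,"roll":0},{"x":-0.003,"y":0.0005,"z":0,"roll":0},{"x":-0.003,"y":0.0005,"z":0,"roll":0}]'; python3 - <<'E'
from h import *
c=cap("top"); s=cap("scene")
a=c["color"][155:190,395:445]; b=s["color"][200:235,95:145]
im=np.vstack([cv2.resize(x,None,fx=8,fy=8,interpolation=cv2.INTER_CUBIC) for x in (a,b)])
cv2.imwrite("pics/ptr.png",np.ascontiguousarray(im[:,:,::-1]))
E
```

```text
time_s: 6.52
position: [0.454, -0.1722, 0.1063]
ee_rot: [-0.333, 1.543, 0.332]
contact_force: [2.9, 3.3, 3.9]
gripper_width: 0.0115
```

View pics/ptr.png

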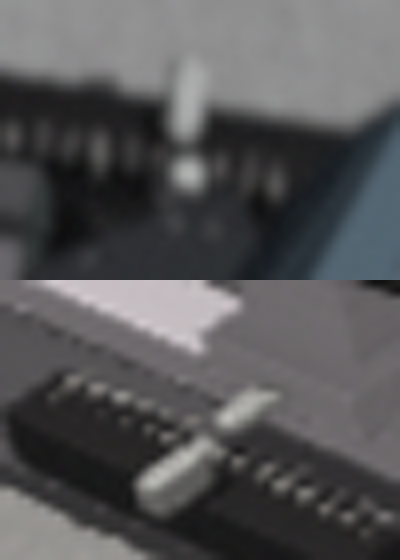

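Both views show the pointer close to the index: in the top half the pointer is at (187,175) under the index at (186,115), and allowing for the stand's tilt a few mm remain. I'll rectify the images into stand coordinates to measure this properly.

```bash
cat >> h.py <<'E'
O=np.array([.5755,-.0187]);TH=np.radians(-9.35)
RS=np.array([[np.cos(TH),-np.sin(TH)],[np.sin(TH),np.cos(TH)]])
def rect(c,z=.046,x=(.035,.085),y=(-.21,-.13),s=.0005):
    xs=np.arange(x[1],x[0],-s);ys=np.arange(y[0],y[1],s)
    m=np.zeros((len(xs),len(ys),2),np.float32)
    for i,a in enumerate(xs):
        for j,b in enumerate(ys): m[i,j]=proj(c,[*(O+RS@[a,b]),z])
    return cv2.remap(c["color"],m[...,0],m[...,1],cv2.INTER_CUBIC),xs,ys
E
python3 - <<'E'
from h import *
from scipy.spatial.transform import Rotation as Ro
s=robot.read_state();z=Ro.from_rotvec(s["ee_rot"]).as_matrix()[:,2]
print(s["position"],np.degrees(np.arctan2(z[1],z[0])),s["time_s"])
ims=[]
for n in ("top","scene"):
    im,xs,ys=rect(cap(n)); ims.append(cv2.resize(im,None,fx=4.5,fy=2.9 if 0 else 2.9,interpolation=cv2.INTER_LINEAR))
    g=im.astype(float).mean(2)
    for i in range(0,len(xs),5):
        w=g[i,50:130]; w=np.where(w>130,w-130,0) if n=="scene" else np.where(w>110,w-110,0)
        print(n,round(xs[i]*1e3,1),round(w.sum()), np.round((w*ys[50:130]).sum()/w.sum()*1e3,1) if w.sum()>50 else None, round(ys[50+g[i,50:130].argmax()]*1e3,1), round(g[i,50:130].max()))
cv2.imwrite("pics/rect.png",np.ascontiguousarray(np.vstack(ims)[:,:,::-1]))
E
```

```text
[ 0.4539947  -0.17218365  0.10633084] 24.295451220273005 6.6167
top 85.0 2631 -165.0 -165.5 148
top 82.5 2713 -165.3 -165.5 157
top 80.0 2787 -165.7 -166.5 166
top 77.5 2855 -165.7 -167.0 170
top 75.0 2893 -165.6 -166.5 172
top 72.5 2571 -165.5 -166.5 173
top 70.0 1419 -165.6 -166.5 173
top 67.5 953 -166.4 -167.0 173
top 65.0 875 -166.5 -167.0 172
top 62.5 762 -166.3 -166.0 168
top 60.0 551 -166.1 -166.0 158
top 57.5 222 -166.1 -166.0 137
top 55.0 0 None -166.5 103
top 52.5 0 None -168.5 79
top 50.0 2 None -170.0 111
top 47.5 462 -169.5 -170.0 153
top 45.0 897 -169.4 -170.0 175
top 42.5 786 -169.4 -170.0 168
top 40.0 240 -169.6 -170.0 135
top 37.5 0 None -171.0 89
scene 85.0 45 None -166.5 138
scene 82.5 470 -166.3 -166.5 175
scene 80.0 592 -166.7 -166.5 179
scene 77.5 670 -167.0 -167.0 183
scene 75.0 582 -167.0 -167.0 177
scene 72.5 593 -167.0 -167.0 175
scene 70.0 573 -166.7 -166.0 177
scene 67.5 661 -167.0 -167.0 186
scene 65.0 430 -167.1 -167.0 175
scene 62.5 332 -167.1 -167.5 169
scene 60.0 350 -167.3 -167.5 165
scene 57.5 23 None -168.5 136
scene 55.0 0 None -179.5 103
scene 52.5 0 None -180.5 114
scene 50.0 24 None -169.5 136
scene 47.5 525 -170.6 -171.0 178
scene 45.0 658 -171.4 -172.0 187
scene 42.5 622 -171.2 -172.0 173
scene 40.0 679 -171.3 -171.5 176
scene 37.5 643 -171.8 -172.0 172
```

View pics/rect.png

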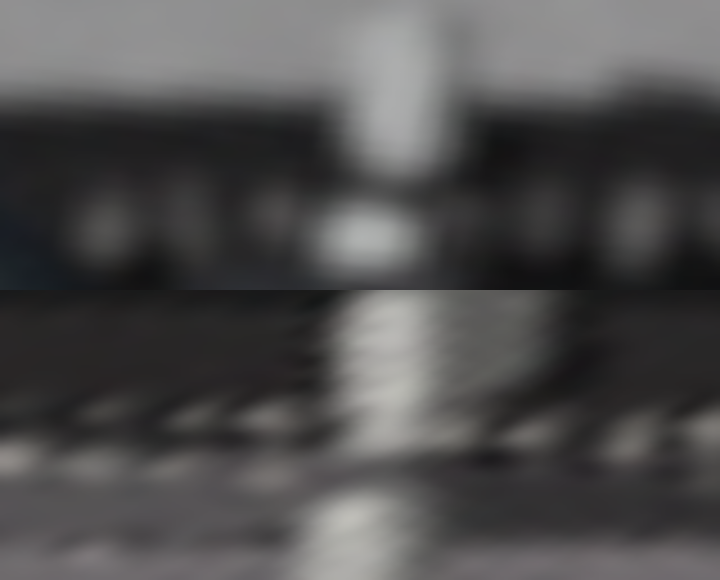

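The rectified strips show the index at y of about −166 to −167 mm and the pointer at about −169.5 to −171, so the carriage still needs about +3.5 mm, or 0.235 rad.

```bash
python3 -m jog '[{"x":-0.0005,"y":0,"z":0,"roll":0.12},{"x":-0.0005,"y":0,"z":0,"roll":0.235},{"x":-0.0005,"y":0,"z":0,"roll":0.235},{"x":-0.0005,"y":0,"z":0,"roll":0.235},{"x":-0.0005,"y":0,"z":0,"roll":0.235}]'; cat > m.py <<'E'
from h import *
from scipy.spatial.transform import Rotation as Ro
s=robot.read_state();z=Ro.from_rotvec(s["ee_rot"]).as_matrix()[:,2]
print(s["position"],np.degrees(np.arctan2(z[1],z[0])),s["time_s"])
for n in ("top","scene"):
    im,xs,ys=rect(cap(n)); g=im.astype(float).mean(2)
    for nm,lo,hi in (("index",.0585,.067),("pointer",.041,.048)):
        k=(xs>lo)&(xs<hi); w=np.clip(g[k][:,50:130]-(130 if n=="scene" else 110),0,None)
        print(n,nm,np.round([(r*ys[50:130]).sum()/r.sum()*1e3 for r in w[::3]],1))
E
python3 m.py
```

```text
time_s: 7.13
position: [0.4536, -0.1724, 0.1063]
ee_rot: [-0.516, 1.507, 0.514]
contact_force: [4.5, 2.5, 4.3]
gripper_width: 0.0115
[ 0.45360605 -0.17238631  0.10634626] 37.73027558651835 7.1333
top index [-166.4 -166.4 -166.3 -166.3 -166.1 -166.1]
top pointer [-166.2 -166.1 -166.  -166.1 -166.2]
scene index [-167.2 -167.3 -167.  -167.1 -167.1 -167.5]
scene pointer [-166.8 -167.1 -167.3 -167.6 -167.7]
```

Aligned to about 0.3 mm in both views. Releasing and lifting.

```bash
python3 -m jog '[{"x":0,"y":0,"z":0,"roll":0},{"x":0,"y":0,"z":0,"roll":0},{"x":0,"y":0,"z":0,"roll":0},{"x":0,"y":0,"z":0,"roll":0},{"x":0,"y":0,"z":0,"roll":0},{"x":0,"y":0,"z":0,"roll":0}]' 0.5; python3 -m jog '[{"x":0,"y":0,"z":0.02,"roll":0},{"x":0,"y":0,"z":0.06,"roll":0},{"x":0,"y":0,"z":0.1,"roll":0},{"x":0,"y":0,"z":0.14,"roll":0},{"x":0,"y":0,"z":0.16,"roll":0},{"x":0,"y":0,"z":0.16,"roll":0},{"x":0,"y":0,"z":0.16,"roll":0}]' 0; python3 m.py
python3 - <<'E'
from h import *
c=cap("top")
# tray from traycrop (6x, origin 180,175), first view: corners ccw; plate top z .008
P=lambda u,v,z:onz(c,180+(u+.5)/6-.5,175+(v+.5)/6-.5,z)
K=[P(93,133,.008),P(205,85,.008),P(367,412,.008),P(248,474,.008)]
m=np.mean(K,0); x=(K[0]+K[1]-K[2]-K[3])[:2]; print("center",m,"L",np.linalg.norm(x)/2,"W",np.linalg.norm(K[0]-K[1]),np.linalg.norm(K[2]-K[3]),"yaw",np.degrees(np.arctan2(x[1],x[0])))
e=x/np.linalg.norm(x); print("block",m[:2]-.04*e,"pocket",m[:2]+.045*e,"blocktop seen",P(248,335,.058),"ball",P(183,184,.0245))
for k in ("tray","ball_center"): print(k,[(round(d["score"],2),np.round(d["location"],3).tolist()) for d in look_for("top",k)])
save(c,"tray2",(170,170,270,270),6)
E
```

```text
time_s: 7.73
position: [0.4524, -0.1721, 0.1055]
ee_rot: [-0.515, 1.509, 0.516]
contact_force: [0.6, -0.8, 0.0]
gripper_width: 0.0439
time_s: 8.32
position: [0.4531, -0.1725, 0.2668]
ee_rot: [-0.518, 1.507, 0.514]
contact_force: [-0.7, 0.1, -0.6]
gripper_width: 0.0877
[ 0.45314919 -0.17251978  0.26679483] 37.7563990401957 8.3167
top index [-166.4 -166.4 -166.3 -166.3 -166.1 -166.1]
top pointer [nan nan nan nan nan]
scene index [-167.2 -167.3 -167.  -167.1 -167.2 -167.5]
scene pointer [-167.3 -167.2 -167.1 -167.3 -167.6]
center [0.47197146 0.34126103 0.008     ] L 0.16866949511438487 W 0.05487396605184542 0.059320945713932496 yaw 26.752810097306146
block [0.43625319 0.32325534] pocket [0.51215452 0.36151743] blocktop seen [0.43808283 0.32603016 0.058     ] ball [0.50999196 0.36059755 0.0245    ]
tray [(0.88, [0.259, 0.377, 0.007]), (0.82, [0.483, 0.581, 0.006]), (0.8, [0.468, 0.338, 0.008])]
ball_center []m.py:9: RuntimeWarning: invalid value encountered in scalar divide
  print(n,nm,np.round([(r*ys[50:130]).sum()/r.sum()*1e3 for r in w[::3]],1))
```

View pics/tray2.png

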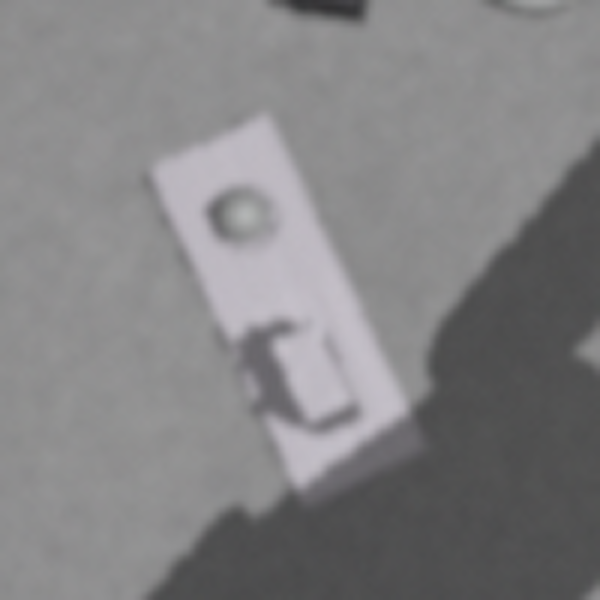

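The tray crop shows the ball in its pocket at (243,215) and the block top at (317,375), with yaw about 26.6°. Moving above the block.

```bash
python3 -m jog '[{"x":-0.001,"y":0.04,"z":0,"roll":0.12},{"x":-0.001,"y":0.08,"z":0,"roll":0.24},{"x":-0.002,"y":0.12,"z":0,"roll":0.36},{"x":-0.003,"y":0.16,"z":0,"roll":0.48},{"x":-0.004,"y":0.2,"z":0,"roll":0.6},{"x":-0.004,"y":0.24,"z":0,"roll":0.72},{"x":-0.004,"y":0.24,"z":0,"roll":0.72},{"x":-0.004,"y":0.24,"z":0,"roll":0.72}]';  python3 -m jog '[{"x":-0.001,"y":0.04,"z":0,"roll":0.11},{"x":-0.001,"y":0.08,"z":0,"roll":0.22},{"x":-0.002,"y":0.12,"z":0,"roll":0.33},{"x":-0.003,"y":0.16,"z":0,"roll":0.44},{"x":-0.004,"y":0.2,"z":-0.03,"roll":0.55},{"x":-0.004,"y":0.24,"z":-0.06,"roll":0.655},{"x":-0.004,"y":0.258,"z":-0.1,"roll":0.655},{"x":-0.004,"y":0.258,"z":-0.12,"roll":0.655}]'; python3 -m jog '[{"x":0,"y":0,"z":0,"roll":0},{"x":0,"y":0,"z":0,"roll":0},{"x":0,"y":0,"z":0,"roll":0},{"x":0,"y":0,"z":0,"roll":0},{"x":0,"y":0,"z":0,"roll":0}]'; python3 - <<'E'
from h import *
from scipy.spatial.transform import Rotation as Ro
s=robot.read_state();z=Ro.from_rotvec(s["ee_rot"]).as_matrix()[:,2]
print(s["position"],np.degrees(np.arctan2(z[1],z[0])),s["q"][5])
c=cap("scene"); p=s["position"]
b=np.array([.436,.323]);a=np.radians(26.6);e=np.array([np.cos(a),np.sin(a)]);n=np.array([-e[1],e[0]])
img=c["color"][:,:,::-1].copy()
big=cv2.resize(img[170:300,280:400],None,fx=5,fy=4.6,interpolation=cv2.INTER_CUBIC)
def d(X,col):
    u,v=proj(c,X); cv2.circle(big,(int((u-280)*5),int((v-170)*4.6)),2,col,-1)
for i in(-.02,.02):
    for j in(-.011,.011): d([*(b+i*e+j*n),.058],(0,0,255))
for i in(-.045,.125):
    for j in(-.03,.03): d([*(b+i*e+j*n),.008],(0,255,0))
d([*(b+.085*e),.0245],(255,0,0))
cv2.imwrite("pics/tray3.png",big)
E
```

```text
time_s: 9.23
position: [0.4479, 0.0698, 0.2647]
ee_rot: [-1.069, 1.294, 1.071]
contact_force: [0.0, -0.3, -0.4]
gripper_width: 0.088
time_s: 9.9
position: [0.4455, 0.3272, 0.1443]
ee_rot: [-1.541, 0.952, 1.54]
contact_force: [0.3, -0.1, 0.1]
gripper_width: 0.0879
time_s: 10.32
position: [0.4465, 0.3254, 0.1482]
ee_rot: [-1.542, 0.951, 1.537]
contact_force: [-0.4, -0.3, 0.2]
gripper_width: 0.0884
[0.4465464  0.32539529 0.14824604] 116.43156992240635 -1.617114073627449
```

View pics/tray3.png

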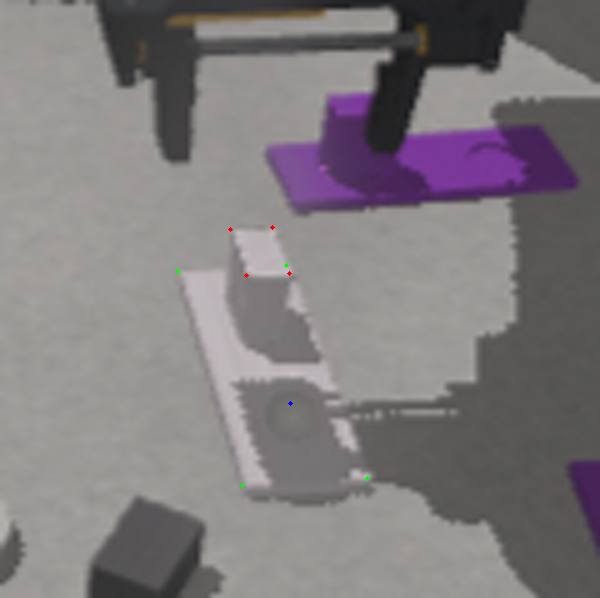

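The overlay matches the block top (red dots) and the plate corners, and the fingers straddle the block. Descending and gripping.

```bash
python3 -m jog '[{"x":-0.0015,"y":0.002,"z":-0.02,"roll":0},{"x":-0.0015,"y":0.002,"z":-0.05,"roll":0},{"x":-0.0015,"y":0.002,"z":-0.08,"roll":0},{"x":-0.0015,"y":0.002,"z":-0.1,"roll":0},{"x":-0.0015,"y":0.002,"z":-0.115,"roll":0},{"x":-0.0015,"y":0.002,"z":-0.121,"roll":0},{"x":-0.0015,"y":0.002,"z":-0.121,"roll":0},{"x":-0.0015,"y":0.002,"z":-0.121,"roll":0}]'; python3 -m jog '[{"x":0,"y":0,"z":0,"roll":0},{"x":0,"y":0,"z":0,"roll":0},{"x":0,"y":0,"z":0,"roll":0},{"x":0,"y":0,"z":0,"roll":0},{"x":0,"y":0,"z":0,"roll":0},{"x":0,"y":0,"z":0,"roll":0},{"x":0,"y":0,"z":0,"roll":0},{"x":0,"y":0,"z":0,"roll":0}]' 0.65;python3 -m jog '[{"x":0,"y":0,"z":0,"roll":0},{"x":0,"y":0,"z":0,"roll":0},{"x":0,"y":0,"z":0,"roll":0},{"x":0,"y":0,"z":0,"roll":0},{"x":0,"y":0,"z":0,"roll":0},{"x":0,"y":0,"z":0,"roll":0},{"x":0,"y":0,"z":0,"roll":0},{"x":0,"y":0,"z":0,"roll":0}]' 1
```

```text
time_s: 11.03
position: [0.444, 0.328, 0.0259]
ee_rot: [-1.542, 0.952, 1.54]
contact_force: [0.7, -1.1, 0.5]
gripper_width: 0.088
time_s: 11.7
position: [0.4431, 0.3278, 0.0247]
ee_rot: [-1.542, 0.953, 1.542]
contact_force: [1.0, -0.1, -1.0]
gripper_width: 0.0372
time_s: 12.37
position: [0.4431, 0.3278, 0.0246]
ee_rot: [-1.542, 0.953, 1.542]
contact_force: [0.7, -0.5, -1.1]
gripper_width: 0.022
```

Gripped at 22.0 mm. Lifting gently.

```bash
python3 -m jog '[{"x":0,"y":0,"z":0.002,"roll":0},{"x":0,"y":0,"z":0.006,"roll":0},{"x":0,"y":0,"z":0.012,"roll":0},{"x":0,"y":0,"z":0.02,"roll":0},{"x":0,"y":0,"z":0.029,"roll":0},{"x":0,"y":0,"z":0.036,"roll":0},{"x":0,"y":0,"z":0.04,"roll":0},{"x":0,"y":0,"z":0.041,"roll":0}]'; python3 -m jog '[{"x":0,"y":0,"z":0,"roll":0},{"x":0,"y":0,"z":0,"roll":0},{"x":0,"y":0,"z":0,"roll":0}]'; python3 - <<'E'
from h import *
s=robot.read_state(); print(s["position"],s["ft_torque"],s["gripper_width"])
img=[]
for n,b in (("scene",(270,150,400,290)),("top",(165,165,265,265))):
    c=cap(n); x=c["color"][b[1]:b[3],b[0]:b[2]]; img.append(cv2.resize(x,(400,430),interpolation=cv2.INTER_CUBIC))
    print(n,[(round(d["score"],2),np.round(d["location"],3).tolist()) for d in look_for(n,"ball_center")])
cv2.imwrite("pics/lift.png",np.ascontiguousarray(np.hstack(img)[:,:,::-1]))
E
```

```text
time_s: 13.03
position: [0.444, 0.3283, 0.0672]
ee_rot: [-1.542, 0.951, 1.54]
contact_force: [0.1, 0.4, -2.1]
gripper_width: 0.0216
time_s: 13.28
position: [0.4428, 0.3276, 0.0653]
ee_rot: [-1.541, 0.954, 1.542]
contact_force: [-0.1, 0.0, -2.9]
gripper_width: 0.0214
[0.44283008 0.3276459  0.06529355] [ 0.05519311 -0.06753904 -0.01835275] 0.02144788097087711
scene [(0.43, [0.519, 0.368, 0.063])]
top []
```

View pics/lift.png

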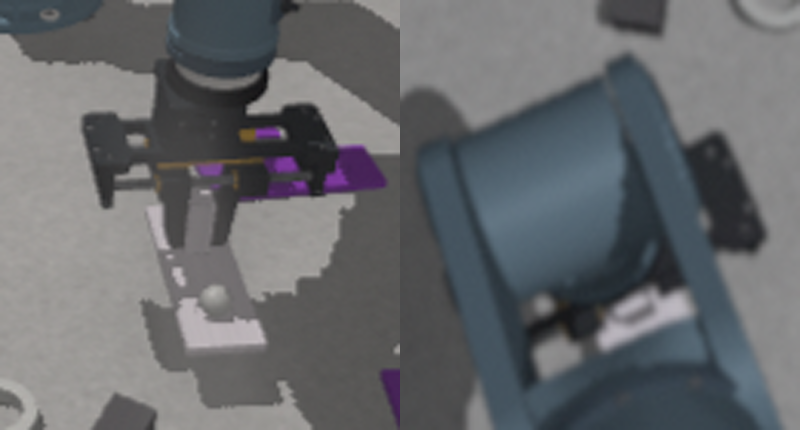

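The scene view shows the tray lifted, with the ball in its pocket at (214,297). I'll raise it further, then carry it over the backlight.

```bash
python3 -m jog '[{"x":0,"y":0,"z":0.004,"roll":0},{"x":0,"y":0,"z":0.014,"roll":0},{"x":0,"y":0,"z":0.032,"roll":0},{"x":0,"y":0,"z":0.057,"roll":0},{"x":0,"y":-0.004,"z":0.085,"roll":-0.01},{"x":0.001,"y":-0.012,"z":0.112,"roll":-0.03},{"x":0.002,"y":-0.024,"z":0.133,"roll":-0.06},{"x":0.005,"y":-0.039,"z":0.147,"roll":-0.09}]'; python3 -m jog '[{"x":0.003,"y":-0.018,"z":0.004,"roll":-0.04},{"x":0.007,"y":-0.038,"z":0.004,"roll":-0.08},{"x":0.011,"y":-0.06,"z":0.004,"roll":-0.12},{"x":0.015,"y":-0.083,"z":0.004,"roll":-0.165},{"x":0.019,"y":-0.106,"z":0.004,"roll":-0.21},{"x":0.023,"y":-0.129,"z":0.004,"roll":-0.255},{"x":0.027,"y":-0.152,"z":0.004,"roll":-0.3},{"x":0.031,"y":-0.175,"z":0.004,"roll":-0.345}]'; python3 -m jog '[{"x":0.004,"y":-0.023,"z":0,"roll":-0.045},{"x":0.008,"y":-0.045,"z":0,"roll":-0.085},{"x":0.012,"y":-0.066,"z":0,"roll":-0.12},{"x":0.015,"y":-0.084,"z":0,"roll":-0.15},{"x":0.018,"y":-0.099,"z":0,"roll":-0.17},{"x":0.02,"y":-0.11,"z":0,"roll":-0.183},{"x":0.021,"y":-0.117,"z":0,"roll":-0.19},{"x":0.021,"y":-0.12,"z":0,"roll":-0.191}]';python3 -m jog '[{"x":0,"y":0,"z":0,"roll":0},{"x":0,"y":0,"z":0,"roll":0},{"x":0,"y":0,"z":0,"roll":0},{"x":0,"y":0,"z":0,"roll":0}]'; python3 - <<'E'
from h import *
from scipy.spatial.transform import Rotation as Ro
s=robot.read_state();M=Ro.from_rotvec(s["ee_rot"]).as_matrix();z=M[:,2]
print(s["position"],np.degrees(np.arctan2(z[1],z[0])),M[:,0])
for n in ("scene","top"):
    cap(n);print(n,[(round(d["score"],2),np.round(d["location"],3).tolist()) for d in look_for(n,"ball_center")])
E
```

```text
time_s: 14.15
position: [0.4489, 0.2894, 0.2166]
ee_rot: [-1.48, 1.005, 1.475]
contact_force: [-0.0, 0.4, -2.6]
gripper_width: 0.0215
time_s: 14.82
position: [0.4793, 0.1128, 0.2178]
ee_rot: [-1.229, 1.196, 1.228]
contact_force: [0.5, 0.1, -2.8]
gripper_width: 0.0216
time_s: 15.48
position: [0.5004, -0.0069, 0.2172]
ee_rot: [-1.088, 1.282, 1.087]
contact_force: [-0.1, 0.9, -2.5]
gripper_width: 0.0218
time_s: 15.82
position: [0.5, -0.0055, 0.2167]
ee_rot: [-1.089, 1.281, 1.089]
contact_force: [-0.8, -0.1, -1.9]
gripper_width: 0.022
[ 0.5000228  -0.00545763  0.21669094] 80.73825328827255 [-1.60932003e-04  1.52026281e-04 -9.99999975e-01]
scene []
top [(0.58, [0.534, -0.218, 0.127])]
```

```bash
python3 -m jog '[{"x":0,"y":0,"z":-0.004,"roll":0},{"x":0,"y":-0.0005,"z":-0.013,"roll":0},{"x":0,"y":-0.0008,"z":-0.027,"roll":0},{"x":0,"y":-0.0008,"z":-0.044,"roll":0},{"x":0,"y":-0.0008,"z":-0.062,"roll":0},{"x":0,"y":-0.0008,"z":-0.079,"roll":0},{"x":0,"y":-0.0008,"z":-0.092,"roll":0},{"x":0,"y":-0.0008,"z":-0.0985,"roll":0}]'; python3 -m jog '[{"x":0,"y":0,"z":0,"roll":0},{"x":0,"y":0,"z":0,"roll":0},{"x":0,"y":0,"z":0,"roll":0},{"x":0,"y":0,"z":0,"roll":0},{"x":0,"y":0,"z":0,"roll":0},{"x":0,"y":0,"z":0,"roll":0}]'; python3 - <<'E'
from h import *
s=robot.read_state(); p=s["position"]; print(p)
ims=[]
for n,z in (("scene",.11),("top",.11)):
    c=cap(n); u,v=proj(c,[*O,.11]); print(n,"focus",u,v)
    e=RS@[1,0];nn=RS@[0,1];b=p[:2]-.0085*e
    x0,y0=int(u)-45,int(v)-35
    big=cv2.resize(c["color"][y0:y0+70,x0:x0+90],None,fx=6.5,fy=4.2*1,interpolation=cv2.INTER_CUBIC)
    def d(X,col):
        a,w=proj(c,X); cv2.circle(big,(int((a-x0+.5)*6.5),int((w-y0+.5)*4.2)),2,col,-1)
    d([*O,.11],(0,0,255))
    for i in(-.045,.125):
        for j in(-.03,.03): d([*(b+i*e+j*nn),.1015],(0,255,0))
    for i in(-.02,.02):
        for j in(-.011,.011): d([*(b+i*e+j*nn),.1515],(255,0,0))
    t=np.linspace(0,2*np.pi,40)
    f=c["R"].T[:, :2]
    for a in t: d(np.array([*O,.11])+.0125*(f@[np.cos(a),np.sin(a)]),(255,0,255))
    ims.append(big); print(big.shape)
    print(n,[(round(q["score"],2),np.round(q["location"],3).tolist()) for q in look_for(n,"ball_center")])
cv2.imwrite("pics/final.png",np.ascontiguousarray(np.vstack(ims)[:,:,::-1]))
E
```

```text
time_s: 16.68
position: [0.4985, -0.0066, 0.1155]
ee_rot: [-1.086, 1.284, 1.091]
contact_force: [-0.6, 0.1, -3.1]
gripper_width: 0.0219
time_s: 17.18
position: [0.5006, -0.007, 0.1189]
ee_rot: [-1.089, 1.281, 1.087]
contact_force: [0.1, -0.5, -2.8]
gripper_width: 0.0221
[ 0.50063118 -0.00703996  0.11890326]
scene focus 182.19831499019568 208.71590357397346
(294, 585, 3)
scene [(0.38, [0.581, -0.018, 0.118])]
top focus 356.1277207320762 175.72784738903528
(294, 585, 3)
top [(0.54, [0.641, 0.23, 0.019])]
```

View pics/final.png

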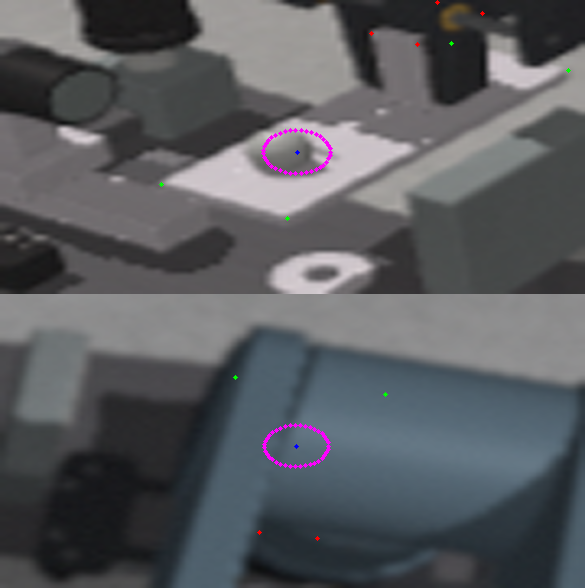

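In the scene half, the tray corners match the predicted dots to within a pixel, so the tray is level, and the ball sits about 1 px left of the predicted circle. I'll check the disc position and the ball centre numerically.

```bash
python3 - <<'E'
from h import *
ct=cap("top"); c=cap("scene")
print("disc scene",onz(c,186.05,237.6,.015))
im=cv2.imread("pics/standcrop.png",0)[110:205,225:315]; m=im>140
v,u=np.nonzero(m); print("disc px",u.mean()+225,v.mean()+110,(u.min()+u.max())/2+225,(v.min()+v.max())/2+110,"->",onz(ct,285+(u.mean()+225.5)/4-.5,145+(v.mean()+110.5)/4-.5,.015))
im=cv2.imread("pics/scenecrop.png",0)[470:560,550:680]; v,u=np.nonzero(im>150); U,V=(u.min()+u.max())/2+550,(v.min()+v.max())/2+470
print("disc scene2",U,V,onz(c,75+(U+.5)/5.5-.5,145+(V+.5)/5.5-.5,.015))
for x in ([*O,.015],): print(proj(c,x),proj(ct,x))
g=c["color"].mean(2).astype(int)
print(" "*5,*range(172,196))
for r in range(199,219): print(r,*g[r,172:196])
print("m/px u,v:", proj(c,[*(O+RS@[0,.005]),.11])-proj(c,[*O,.11]),proj(c,[*(O+RS@[.005,0]),.11])-proj(c,[*O,.11]))
print(robot.read_state()["position"])
E
```

```text
disc scene [ 0.57455945 -0.02223088  0.015     ]
disc px 268.8146137787056 158.06388308977034 269.0 158.0 -> [ 0.57465763 -0.02063746  0.015     ]
disc scene2 613.0 512.5 [ 0.57514349 -0.02189128  0.015     ]
[187.05569611 238.16459416] [351.11076414 183.82885706]
      172 173 174 175 176 177 178 179 180 181 182 183 184 185 186 187 188 189 190 191 192 193 194 195
199 63 59 61 63 81 87 87 87 89 80 64 61 94 113 112 111 111 110 110 109 109 110 110 170
200 56 53 53 53 60 63 81 88 75 59 69 94 108 110 110 111 110 109 109 110 110 110 111 132
201 52 53 52 52 52 53 61 64 55 101 166 134 109 109 109 110 109 109 110 110 111 111 112 112
202 52 51 52 52 52 53 52 73 158 183 194 187 183 136 109 109 109 166 184 187 140 113 111 109
203 52 52 52 51 53 51 91 153 180 186 195 198 197 187 183 182 182 194 200 159 119 110 110 110
204 53 52 52 51 91 149 166 173 171 166 167 178 193 197 197 198 200 201 201 190 184 136 110 110
205 52 54 52 68 148 174 199 191 171 157 148 140 166 192 198 199 201 200 200 199 199 189 184 135
206 53 51 101 148 167 170 180 174 159 149 137 124 144 188 200 201 200 199 199 199 200 198 1
[... 592 characters left out ...]
99 175
213 200 199 198 198 159 113 99 97 96 97 104 106 108 109 110 153 190 198 198 198 198 199 175 132
214 199 198 198 200 194 186 135 107 108 108 109 109 109 137 160 183 195 197 197 199 200 175 132 106
215 198 199 201 202 201 200 188 170 152 146 145 159 180 189 193 197 198 198 198 200 165 126 107 119
216 199 201 202 200 200 199 198 196 192 190 190 193 197 198 198 197 197 198 187 149 117 105 119 147
217 201 201 201 199 199 198 200 200 199 199 199 198 199 198 197 198 199 175 137 109 102 120 147 159
218 201 200 199 199 199 201 201 199 199 199 198 198 198 197 197 199 176 132 106 111 131 151 161 162
m/px u,v: [1.59569603 0.65055429] [-1.38602499  1.07370677]
[ 0.50020097 -0.00695752  0.11827575]
```

The ball is about 3 mm off the disc in both stand x and y when both are measured in the same camera. A small slow correction follows.

```bash
python3 -m jog '[{"x":-0.0005,"y":0.0005,"z":0,"roll":0},{"x":-0.001,"y":0.001,"z":0,"roll":0},{"x":-0.0015,"y":0.0015,"z":0,"roll":0},{"x":-0.002,"y":0.002,"z":0,"roll":0},{"x":-0.0025,"y":0.0025,"z":0,"roll":0},{"x":-0.0025,"y":0.0025,"z":0,"roll":0},{"x":-0.0025,"y":0.0025,"z":0,"roll":0},{"x":-0.0025,"y":0.0025,"z":0,"roll":0}]'; python3 -m jog '[{"x":0,"y":0,"z":0,"roll":0},{"x":0,"y":0,"z":0,"roll":0},{"x":0,"y":0,"z":0,"roll":0},{"x":0,"y":0,"z":0,"roll":0},{"x":0,"y":0,"z":0,"roll":0},{"x":0,"y":0,"z":0,"roll":0}]'; python3 - <<'E'
from h import *
c=cap("scene"); g=c["color"].mean(2).astype(int)
print(" "*5,*range(172,192))
for r in range(200,218): print(r,*g[r,172:192])
D=np.array([.5748,-.0217]); print("want",proj(c,[*D,.11]),proj(c,[*D,.015]))
print(robot.read_state()["position"])
E
python3 m.py
```

```text
time_s: 18.15
position: [0.4977, -0.0045, 0.1182]
ee_rot: [-1.088, 1.282, 1.088]
contact_force: [0.0, 0.4, -3.1]
gripper_width: 0.0216
time_s: 18.65
position: [0.4977, -0.0045, 0.1182]
ee_rot: [-1.088, 1.282, 1.088]
contact_force: [0.2, -0.6, -2.8]
gripper_width: 0.0214
      172 173 174 175 176 177 178 179 180 181 182 183 184 185 186 187 188 189 190 191
200 56 52 53 54 60 62 80 88 75 60 52 68 95 108 109 110 110 110 109 109
201 52 52 51 53 53 52 61 63 56 51 100 165 183 136 109 110 109 110 109 109
202 53 52 52 52 51 54 53 50 73 131 175 194 198 187 184 183 136 109 166 184
203 53 53 52 52 53 52 50 93 153 172 175 185 196 198 198 197 186 183 194 200
204 52 52 52 52 51 69 146 166 173 173 167 160 160 188 197 197 197 200 201 201
205 53 53 51 50 55 141 172 188 203 180 160 149 136 145 186 198 201 201 200 199
206 52 49 50 100 142 163 167 170 174 162 150 141 128 113 144 189 200 200 199 198
207 51 49 100 168 169 157 156 156 155 148 138 129 117 102 127 181 198 198 197 198
208 74 132 175 194 160 143 142 142 144 137 126 117 108 99 101 137 168 189 198 199
209 165 187 197 199 162 132 127 125 122 117 1
[... 369 characters left out ...]
00 200 198 199 200 202 197 161 121 109 108 108 110 123 141 175 189 196 198 198
215 200 199 199 201 202 202 200 193 185 185 171 178 183 186 189 196 198 198 198 198
216 199 199 201 202 201 200 199 198 199 200 195 197 199 199 198 198 198 197 198 186
217 200 202 201 201 200 199 199 200 200 199 199 199 199 198 197 198 197 199 175 138
want [181.27682068 208.27392049] [186.18069302 237.70856895]
[ 0.49765157 -0.00446075  0.11819134]
[ 0.49765157 -0.00446075  0.11819134] 80.67123992168776 18.7
top index [-166.4 -166.4 -166.3 -166.3 -166.1 -166.2]
top pointer [-165.9 -165.9 -165.8 -166.  -166.2]
scene index [-167.2 -167.3 -167.  -167.1 -167.1 -167.4]
scene pointer [-167.2 -167.2 -167.1 -167.4 -167.6]
```

```bash
python3 -c "
from rig import robot
print(robot.hand_in()); s=robot.read_state(); print(s['time_s'],s['position'],s['gripper_width'])"
```

```text
the job is handed in; nothing more can be done
None
the job is handed in; nothing more can be done
```

I turned the knob to align the pointer, picked up the tray with the ball in its pocket, and handed in at about 18.7 s while still holding it over the disc.

- **Knob:** I turned it about 1.53 rad counterclockwise. At the last check, after releasing it, pointer and index agreed to about 0.3 mm in the top camera and about 0.2 mm in the scene camera.
- **Tray:** I gripped it by its block (opening about 22 mm), carried it over the backlight and lowered it over the disc.
- **Ball over disc:** In the last scene image the ball's centre was at about pixel (181.1, 208.4). It should have been at (181.3, 208.3), so it was roughly 0.5 mm off.
- **Height:** By the arm's own reading the ball is at about 110 mm. I did not measure the height separately by camera.
- **Level:** The tray's near corners matched a level tray to within about a pixel. I checked this just before the last small correction.

**Disagreements and limits:**
- My estimates of the disc's position differed by 2–3 mm between the base-plate corners and the disc itself. I used the disc as seen directly.
- The ball sat about 5 mm off the pocket's centre, so I centred the ball itself over the disc rather than the pocket.
- At the end the arm blocked the top camera's view of the tray, so the ball position comes from the scene camera alone.

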